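Find and hold the heavy side of a stone-grinding wheel

TASK

The bearings of the grinding head have just been greased: press both hinged red bearing covers fully down until their catches snap and hold them shut, and only then move the wheel. Turn the green grinding wheel by hand, feel which side it wants to roll to when let go, bring that heavy side straight down, and finish with the gripper still holding the wheel at rest like that, so that the light side on top can be marked. Leave the other things on the bench where they are.

Things in the scene. Friction and masses are not known exactly. Their poses are not given: they have to be found in the camera images.
- axle (a point): Centre of the grinding wheel (green disc, 200 mm diameter, 20 mm thick, upright), on its level spindle 124 mm above the bench. Axes fixed to the grinding head: x level, in the wheel's plane, away from the robot (yawed up to 0.35 rad); y along the spindle to the left pedestal; z up. Aluminium flanges 114 mm wide stand 18 mm out on both sides; the bare rim outside them can be pinched from above.
- grinder: Dark iron grinding head: bed plate 240 x 330 x 14 mm with two bearing pedestals (outer faces 101 mm to either side of the wheel's middle, inner faces 51 mm); origin under the wheel's centre, on the bench, same axes as the axle. The rim's top is 224 mm above the bench, the shut covers 158 mm.
- wheel_mark (a point): Yellow paint mark across the rim of the wheel, 100 mm from the axis, anywhere round it; it turns with the wheel, to see it turn by. Where it sits says nothing about the heavy side. With the drag, the wheel stays put while the heavy side is within some 45 degrees of the top or the bottom; let go farther round, it rolls down by itself and may stop up to 30 degrees short of or past the bottom.
- wheel (a joint): How far the wheel has turned, rad, endless: 0 at the start, grows as its top moves away from the robot. Balance weights (about 0.4 kg, 42 mm off the axis) sit unseen in the flanges at an angle that differs each time: pull 0.155 to 0.178 N m with the heavy side level, sine-shaped over a turn. Bearing drag 0.12 N m either way. Rim and flange parts weigh 1.9 kg.
- left_cover (a joint): Angle of the left (+y) hinged bearing cover, rad: 0 shut, 1.0 fully open, 0.75 to 0.92 at the start. Flat red plate 82 mm long, 50 wide, 6 thick, hinged along its far edge; the near edge lifts. A spring catch resists (0.25 N m, some 6 N at 45 mm from the hinge) down to 0.25 rad, then snaps it shut and holds it.
- left_hinge (a point): Hinge of the left cover, fixed on the left pedestal: 38 mm beyond the axle along the grinding head's x, 76 mm to its left, 152 mm above the bench. The shut cover reaches from here 82 mm towards the robot; its top lies 6 mm above this point.
- right_cover (a joint): The same for the right (-y) cover.
- right_hinge (a point): Hinge of the right cover, likewise, 76 mm to the right of the axle.
- left_press (a point): Middle of the left cover's upper face, 45 mm from its hinge; it moves with the cover. A place to press.
- right_press (a point): The same on the right cover.
- grease_tin: Open steel tin, 48 mm wide and 28 mm high, on the left front of the bed plate; origin under its centre. Leave it.
- dressing_stick: Dark stone stick 20 x 100 x 20 mm, on the right front of the bed plate; origin under its centre. Leave it.
- jar: Open glass jar, 80 mm wide, 125 mm high, on the left of the bench; origin under its centre. Leave it.
- tile_stack: Stack of white tiles, 75 x 75 x 27 mm, left; origin under its centre. Leave it.
- tessera_plate: White plate of mosaic chips, 156 mm wide, far left; origin under its centre. Leave it.
- glue_bottle: Small bottle with a pink cap, 42 mm wide, 95 mm high, right; origin under its centre. Leave it.
- tape_roll: Roll of paper tape, 100 mm wide, 25 mm high, right; origin under its centre. Leave it.
- nippers: Tile nippers with red handles, 150 mm long, lying on the right near the robot; origin at the pivot. Leave them.

How it is judged:
By the outcome, as a careful person would: the job done as asked, in the order asked, and still so for the second after the job is handed in, while the arm keeps its last pose, push and grip.
It also fails if it takes over 64 s, if anything falls off the work surface, if the arm or the gripper's body presses on something with over 40 N, if the wrist force passes 120 N, or if a joint passes its speed limit or range.

ROBOT

A 6-joint arm with a two-finger parallel gripper is mounted at the origin on the work surface. World frame = base frame: x ahead of the robot, y to its left, z up, the work surface at z = 0. Lengths are in m, angles in rad, forces in N, time in s.
With the tool pointing down it reaches from about 0.25 to 0.725 m from the base axis. Payload 4 kg.
Tool frame: the origin (TCP) lies at the very end of the fingers, on their centre line; the grasp point (between the pads) lies 19 mm behind it; x points along the fingers, z is the direction in which the jaws open and shut, and the axes are right-handed (so a half turn about x gives the same grasp; the last joint's range is limited). The gripper opens to 85 mm and grips with 20 to 120 N. Pads are 22 mm wide; open, the fingers measure 114 mm over their backs; the gripper's body (76 mm by 85 mm) begins 54 mm behind the grasp point. The pads swing forward as they close: fully open they stand 13 mm farther back than shut.
Start: joints at [-1.333, 0.241, 0.005, 1.335, 0, 1.571], TCP at [0.118, -0.486, 0.231] pointing down, gripper open.
Joint ranges: [-2.72, 2.72], [-1.05, 1.87], [-1.09, 1.28], [-1.99, 2.15], [-1.42, 1.44], [-3.14, 3.14]. Speed limits (rad/s): [2.79, 2.79, 3.14, 3.14, 3.14, 3.14].

INTERFACE

Orientations are given as a unit quaternion [x, y, z, w].
In Python, from workcell import bot gives the robot as it stands.
- The arm moves only by the tool apply_moves, never from a script. Its argument "targets" is one flat list of numbers, 7 for each row, row after row: the shift along the tool's x, y, z in units of 25 cm (1.0 is 25 cm), then the turn, a rotation vector about the tool's x, y, z in units of 0.5 rad (1.0 is 0.5 rad), then the opening, from 0 (shut) to 1 (fully open). In form: [tx, ty, tz, wx, wy, wz, claw, tx, ty, tz, wx, wy, wz, claw, ...]. A call has 1 to 12 rows; each row is the pose to reach, as a shift and turn from the pose commanded when the call began, along the tool's axes at that moment; what a row does not reach only later rows make up. A row lasts 1/12 s, in which the tool goes at most 41.7 mm and 7.16 degrees, less where a joint would pass 70% of its speed; a pose out of reach is approached as far as the arm can. A call with a number of a shift or a turn outside -1 to 1 is refused whole. A call with a gripper value outside its range is refused whole. The fingers move at their own pace and stop on an object; the grip force is fixed at half the most. Time passes only in rows, so rows that repeat a pose let the fingers close. It gives the time, the measured TCP pose, the force and the opening at its end, in the units of the state.
- bot.get_obs(): the state, without advancing time (a new reading comes with each control period).
- bot.camera(name): name is "scene" or "side" or "wrist"; returns (picture, depth): 420x560x3 uint8, red, green, blue; 420x560 float32, m along the optical axis (not along the pixel's ray), 0 where there is no reading.
- bot.camera_params(name): a dict with "fx", "fy", "cx", "cy" (pixels), "dist" ([k1, k2, p1, p2, k3] as OpenCV has them; the pictures are not rectified), "T" (4x4, takes a point from camera to world coordinates); the wrist camera has in their place "tool_from_camera" (4x4, takes a point from camera to tool coordinates, whose origin is the TCP and whose axes are the tool frame's). Camera axes: x right, y up, looking along -z (the intrinsics and any distortion apply to the point x, -y, -z); pixel columns grow to the right and rows downward; lengths in m; the calibration is good to about 2 mm. A picture is of the moment at which its call begins: read the wrist's pose just before it. camera_params takes no time and is no camera call.
- bot.job_done(): hands the job in, once; it reports no verdict.
The state is a dict: "clock": time; "joint_pos": joint angles; "joint_vel": joint speeds; "tau": joint torques, N m; "eef_pos": TCP position; "tool_rot": TCP orientation; "ft_force": force on the tool from outside, world axes, zero at the start; "ft_torque": the same for the moment, N m; "grip_width": finger opening in m.
Only numpy, scipy, OpenCV 4.12 (cv2) and the standard library are available. Lean on these libraries where they do the work, as an engineer would, in place of code of your own. Each camera call takes 0.05 s, during which the arm holds its last target.

## Working session

There is one attempt and no reset: what is moved stays moved. The work goes in short steps, Python scripts to look and compute and a tool call to move; the robot and the scene stay as the last step left them, time stands still between calls to the robot, and variables do not carry over. Pictures are saved under pics/ and viewed, and the job is handed in when it is done.

Besides the shell and the picture viewer there is one more tool, called after "Call:" in YAML: its name, and indented under it one key for each argument. apply_moves: Moves the arm, as the interface text tells. Its arguments: {"type":"object","properties":{"targets":{"type":"array"}},"required":["targets"]}

```bash
ls; mkdir -p pics; cat > h.py <<'E'
import numpy as np,cv2
from workcell import bot
from scipy.spatial.transform import Rotation as R
def snap(n,fn):
    o=bot.get_obs(); p,d=bot.camera(n); cv2.imwrite(f'pics/{fn}.png',p[:,:,::-1]); np.savez(f'pics/{fn}.npz',p=p,d=d,pos=o['eef_pos'],rot=o['tool_rot']); return p,d,o
def T(n,o=None):
    c=bot.camera_params(n)
    if n!='wrist': return c,np.array(c['T'])
    M=np.eye(4); M[:3,:3]=R.from_quat(o['tool_rot']).as_matrix(); M[:3,3]=o['eef_pos']
    return c,M@np.array(c['tool_from_camera'])
def ray(n,uv,o=None):
    c,M=T(n,o); K=np.array([[c['fx'],0,c['cx']],[0,c['fy'],c['cy']],[0,0,1]])
    q=cv2.undistortPoints(np.array(uv,float).reshape(-1,1,2),K,np.array(c['dist']))[:,0]
    d=np.c_[q[:,0],-q[:,1],-np.ones(len(q))]
    return M[:3,3],d@M[:3,:3].T
def onz(n,uv,z,o=None):
    p,d=ray(n,uv,o); return p+d*((z-p[2])/d[:,2])[:,None]
def pts(n,uv,dep,o=None):
    p,d=ray(n,uv,o); return p+d*np.array(dep)[:,None]
E
python3 - <<'E'
from h import *
for n in('scene','side','wrist'): p,d,o=snap(n,n+'0')
print(o)
E
```

```text
pics
{'clock': 0.1, 'joint_pos': array([-1.33299226e+00,  2.41381629e-01,  3.85703756e-03,  1.33521617e+00,
       -3.18493536e-05,  1.57077350e+00]), 'joint_vel': array([ 1.02629129e-03, -2.23591094e-03,  2.44169517e-03,  1.13102795e-04,
        2.60631773e-05,  5.31283401e-04]), 'tau': array([-1.42433814e-04, -3.73138726e+01,  2.53009772e+01,  1.08461006e-02,
       -5.96047201e-06, -3.73996727e-06]), 'eef_pos': array([ 0.11764   , -0.48537355,  0.23047929]), 'tool_rot': array([ 0.43756832,  0.5563328 , -0.43673598,  0.55523821]), 'ft_force': array([-0.7230141 ,  0.16646254, -0.23240412]), 'ft_torque': array([-0.03844715, -0.01392634, -0.0033801 ]), 'grip_width': 0.08547589336417807}
```

View pics/scene0.png

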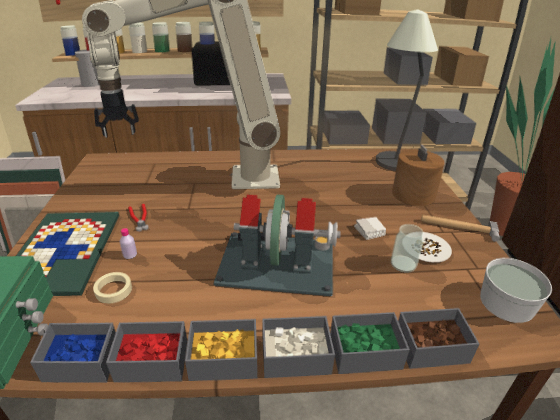

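View pics/side0.png

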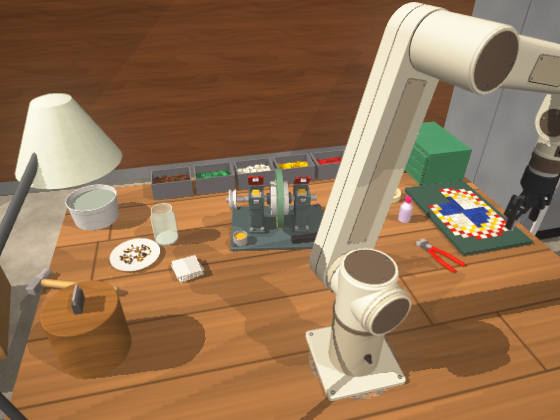

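View pics/wrist0.png

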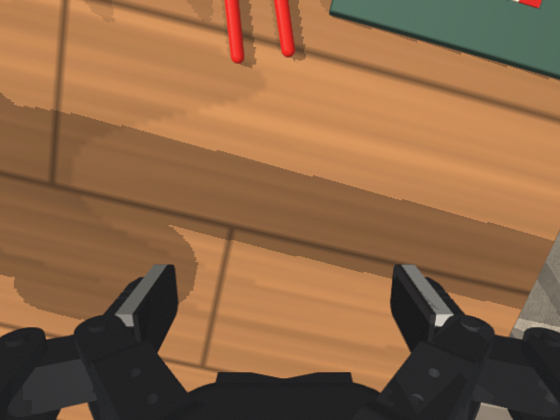

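The scene view shows the grinder around (278,245), with open red covers at (250,217) and (304,220) and the wheel at (279,228). The side view shows the wheel at (279,200) and the covers edge-on at (256,181) and (302,182). Next I'll measure these with the depth data.

```bash
python3 - <<'E'
from h import *
for n,b in(('scene',(210,180,350,300)),('side',(220,150,340,260))):
    z=np.load(f'pics/{n}0.npz'); p,d=z['p'],z['d']
    x0,y0,x1,y1=b; c=p[y0:y1,x0:x1]; cv2.imwrite(f'pics/{n}0c.png',cv2.resize(c[:,:,::-1],None,fx=5,fy=5,interpolation=cv2.INTER_CUBIC))
    hsv=cv2.cvtColor(p,cv2.COLOR_RGB2HSV)
    for nm,m in(('green',(hsv[...,0]>50)&(hsv[...,0]<85)&(hsv[...,1]>60)&(hsv[...,2]>60)),('red',((hsv[...,0]<6)|(hsv[...,0]>174))&(hsv[...,1]>150)),('yel',(hsv[...,0]>22)&(hsv[...,0]<34)&(hsv[...,1]>120)&(hsv[...,2]>120)), ('bed',(hsv[...,0]>80)&(hsv[...,0]<110)&(hsv[...,2]<90)&(hsv[...,1]>30))):
        mm=np.zeros(m.shape,bool); mm[y0:y1,x0:x1]=m[y0:y1,x0:x1]&(d[y0:y1,x0:x1]>0)
        k,lab,st,_=cv2.connectedComponentsWithStats(mm.astype(np.uint8))
        for i in range(1,k):
            if st[i,4]<8: continue
            v,u=np.where(lab==i); P=pts(n,np.c_[u,v],d[v,u])
            c=np.median(P,0); Q=P-c; w,V=np.linalg.eigh(Q[np.linalg.norm(Q,axis=1)<.15].T@Q[np.linalg.norm(Q,axis=1)<.15])
            print(n,nm,st[i],'med',c.round(3),'lo',np.percentile(P,3,0).round(3),'hi',np.percentile(P,97,0).round(3),'nrm',V[:,0].round(3))
E
```

```text
scene green [270 249   7   7  12] med [0.652 0.035 0.126] lo [0.65  0.028 0.112] hi [0.656 0.044 0.134] nrm [ 0.953 -0.304  0.018]
scene green [274 254   5   6  13] med [0.652 0.042 0.107] lo [0.628 0.039 0.093] hi [0.654 0.051 0.116] nrm [ 0.438  0.892 -0.116]
scene green [271 258   6   6  11] med [0.645 0.035 0.084] lo [0.64  0.031 0.075] hi [0.649 0.044 0.099] nrm [ 0.945 -0.07  -0.319]
scene red [240 195  21  31 517] med [ 0.55  -0.022  0.188] lo [ 0.521 -0.046  0.162] hi [0.579 0.001 0.217] nrm [ 0.692 -0.121  0.711]
scene red [296 198  20  32 550] med [0.58  0.128 0.191] lo [0.553 0.104 0.162] hi [0.606 0.151 0.221] nrm [ 0.734 -0.127  0.667]
scene bed [ 218  228  114   68 2919] med [0.598 0.054 0.016] lo [ 0.479 -0.099  0.011] hi [0.682 0.19  0.135] nrm [ 0.449 -0.096  0.888]
scene bed [326 250   5   3   9] med [0.522 0.214 0.014] lo [0.515 0.208 0.012] hi [0.526 0.219 0.016] nrm [-0.012  0.268  0.963]
scene bed [219 283   5   3  10] med [ 0.647 -0.107  0.01 ] lo [ 0.646 -0.112  0.007] hi [ 0.65  -0.101  0.013] nrm [ 0.987 -0.145  0.075]
scene bed [238 285  10   3  19] med [ 0
[... 838 characters left out ...]
] hi [0.565 0.005 0.218] nrm [-0.714  0.135 -0.687]
side yel [284 163  11   5  38] med [ 0.904 -0.072  0.043] lo [ 0.885 -0.101  0.032] hi [ 0.935 -0.056  0.049] nrm [0.293 0.072 0.953]
side yel [299 162   8   5  27] med [ 0.898 -0.134  0.043] lo [ 0.88  -0.152  0.033] hi [ 0.931 -0.12   0.048] nrm [0.267 0.016 0.963]
side yel [253 190   6   5  25] med [0.568 0.132 0.149] lo [0.555 0.124 0.146] hi [0.582 0.139 0.151] nrm [-0.008  0.072  0.997]
side yel [277 223   6   6  10] med [0.486 0.075 0.054] lo [0.478 0.049 0.012] hi [0.533 0.078 0.077] nrm [-0.481 -0.876 -0.021]
side yel [237 233   8   5  31] med [0.499 0.197 0.033] lo [0.49  0.186 0.03 ] hi [0.509 0.208 0.036] nrm [0.02  0.035 0.999]
```

```bash
sleep 1
```

```text
(no output)
```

View pics/side0c.png

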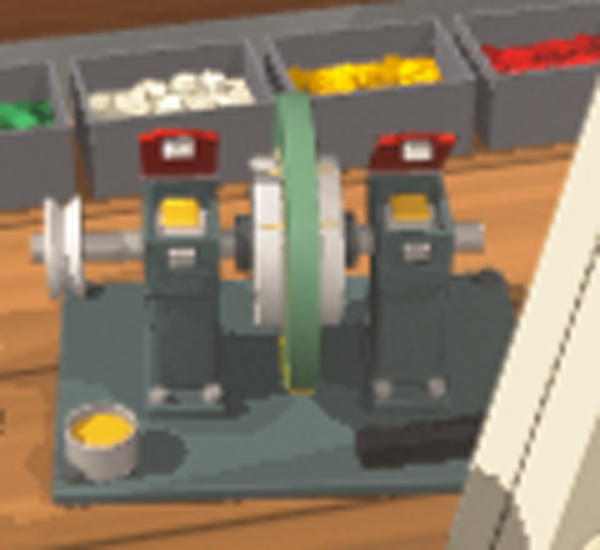

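View pics/scene0c.png

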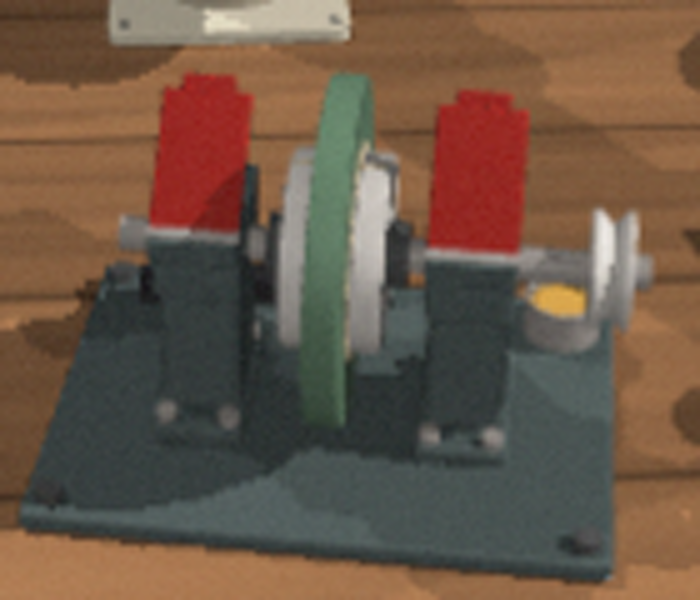

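```bash
cat >> h.py <<'E'
YAW=-0.173
AX=np.array([.551,.0552,.124])
ex=np.array([np.cos(YAW),np.sin(YAW),0]); ey=np.array([-np.sin(YAW),np.cos(YAW),0]); ez=np.array([0,0,1.])
def rotm(pitch,s):  # pitch>0: tool body leans away from robot (grasp at wheel angle pitch from top toward +x)
    r=np.cos(pitch)*ez+np.sin(pitch)*ex
    x=-r; z=s*ey; y=np.cross(z,x); return np.c_[x,y,z]
def best_s(o):
    z=R.from_quat(o['tool_rot']).as_matrix()[:,2]; return 1 if z@ey>0 else -1
def rel(pos,M,o,pq=None):
    B=R.from_quat(o['tool_rot']).as_matrix() if pq is None else pq[1]
    p0=np.array(o['eef_pos']) if pq is None else pq[0]
    t=B.T@(np.array(pos)-p0)/.25; w=R.from_matrix(B.T@M).as_rotvec()/.5
    return np.r_[t,w].round(3)
def world(gx,gy,z): return AX*[1,1,0]+gx*ex+gy*ey+[0,0,z]
E
python3 - <<'E'
from h import *
o=bot.get_obs(); s=best_s(o); print(s, R.from_quat(o['tool_rot']).as_matrix().round(2))
for q in [(-.007-.003,-.076,.27),(-.01,.076,.27),(0,0,.3)]:
    for ss in (1,-1): print(q,world(*q),rel(world(*q),rotm(0,ss),o))
E
```

```text
-1 [[-0.    0.97  0.24]
 [ 0.    0.24 -0.97]
 [-1.   -0.   -0.  ]]
(-0.01, -0.076, 0.27) [ 0.52806676 -0.01794415  0.27      ] [-1.550e-01  2.036e+00 -1.431e+00 -5.462e+00 -1.000e-03 -4.000e-03]
(-0.01, -0.076, 0.27) [ 0.52806676 -0.01794415  0.27      ] [-1.550e-01  2.036e+00 -1.431e+00  8.220e-01 -3.000e-03  1.000e-03]
(-0.01, 0.076, 0.27) [0.55423179 0.13178692 0.27      ] [-1.540e-01  2.279e+00 -1.988e+00 -5.462e+00 -1.000e-03 -4.000e-03]
(-0.01, 0.076, 0.27) [0.55423179 0.13178692 0.27      ] [-1.540e-01  2.279e+00 -1.988e+00  8.220e-01 -3.000e-03  1.000e-03]
(0, 0, 0.3) [0.551  0.0552 0.3   ] [-2.750e-01  2.194e+00 -1.694e+00 -5.462e+00 -1.000e-03 -4.000e-03]
(0, 0, 0.3) [0.551  0.0552 0.3   ] [-2.750e-01  2.194e+00 -1.694e+00  8.220e-01 -3.000e-03  1.000e-03]
```

Call:
apply_moves:
  targets: [-0.16,1.0,-0.7,0.8,0,0,0,-0.16,1.0,-0.7,0.8,0,0,0,-0.16,1.0,-0.7,0.8,0,0,0,-0.16,1.0,-0.7,0.8,0,0,0,-0.16,1.0,-0.7,0.8,0,0,0,-0.16,1.0,-0.7,0.8,0,0,0,-0.16,1.0,-0.7,0.8,0,0,0,-0.16,1.0,-0.7,0.8,0,0,0]

```text
clock: 0.82
eef_pos: [0.321, -0.2543, 0.2718]
tool_rot: [0.539, 0.458, -0.538, 0.458]
ft_force: [-0.2, -0.5, 0.7]
grip_width: -0.0002
```

```bash
python3 - <<'E'
from h import *
o=bot.get_obs(); print(o['clock'],o['eef_pos'],o['ft_force'],o['joint_pos'],rel(world(-.01,-.076,.27),rotm(0,-1),o))
E
```

```text
0.8167 [ 0.32099107 -0.25434893  0.27175604] [-0.15597827 -0.47585027  0.6931979 ] [-6.70791090e-01  4.47097854e-02 -1.21462650e-01  1.40421151e+00
  9.57966876e-04  2.63088726e+00] [ 8.000e-03  6.670e-01 -1.066e+00  2.600e-02 -1.000e-03 -2.000e-03]
```

Call:
apply_moves:
  targets: [0,0.3,-0.5,-1,0,0,0,0,0.3,-0.5,-1,0,0,0,0,0.3,-0.5,-1,0,0,0,0,0.3,-0.5,-1,0,0,0]

```text
clock: 1.15
eef_pos: [0.4157, -0.1425, 0.2711]
tool_rot: [0.406, 0.579, -0.405, 0.579]
ft_force: [-0.3, -0.5, 0.1]
grip_width: -0.0001
```

Call:
apply_moves:
  targets: [0,0,0,-1,0,0,0,0,0,0,-1,0,0,0,0,0,0,-1,0,0,0,0,0,0,-1,0,0,0]

```text
clock: 1.48
eef_pos: [0.4137, -0.1452, 0.2709]
tool_rot: [0.251, 0.661, -0.251, 0.661]
ft_force: [-0.4, -0.8, -0.4]
grip_width: -0.0
```

Call:
apply_moves:
  targets: [0,0,0,-1,0,0,0,0,0,0,-1,0,0,0,0,0,0,-1,0,0,0,0,0,0,-1,0,0,0]

```text
clock: 1.82
eef_pos: [0.4135, -0.1456, 0.271]
tool_rot: [0.08, 0.703, -0.08, 0.702]
ft_force: [-0.2, -0.1, -0.4]
grip_width: -0.0
```

```bash
python3 - <<'E'
from h import *
o=bot.get_obs(); print(o['clock'],o['eef_pos'],o['ft_force'],o['joint_pos'],rel(world(-.01,-.076,.27),rotm(0,1),o))
E
```

```text
1.8167 [ 0.41350263 -0.1455977   0.27098793] [-0.2124575  -0.11495583 -0.35677842] [-3.38545795e-01  1.03927565e-01 -5.86297203e-02  1.40903671e+00
 -8.65861837e-06  1.45898974e+00] [ 4.000e-03  6.010e-01  3.320e-01 -3.249e+00 -1.000e-03 -1.000e-03]
```

Call:
apply_moves:
  targets: [0,0.6,0.33,-1,0,0,0,0,0.6,0.33,-1,0,0,0,0,0.6,0.33,-1,0,0,0,0,0.6,0.33,-1,0,0,0,0,0.6,0.33,-1,0,0,0]

```text
clock: 2.23
eef_pos: [0.532, -0.0142, 0.2699]
tool_rot: [-0.097, 0.7, 0.098, 0.701]
ft_force: [0.7, 0.1, -0.9]
grip_width: -0.0002
```

Call:
apply_moves:
  targets: [0,0,0,-1,0,0,0,0,0,0,-1,0,0,0,0,0,0,-1,0,0,0,0,0,0,-1,0,0,0]

```text
clock: 2.57
eef_pos: [0.5282, -0.0188, 0.2707]
tool_rot: [-0.266, 0.655, 0.267, 0.654]
ft_force: [0.3, 0.5, 0.1]
grip_width: -0.0004
```

Call:
apply_moves:
  targets: [0,0,0,-1,0,0,0,0,0,0,-1,0,0,0,0,0,0,-1,0,0,0,0,0,0,-1,0,0,0]

```text
clock: 2.9
eef_pos: [0.5281, -0.0191, 0.2709]
tool_rot: [-0.42, 0.569, 0.42, 0.568]
ft_force: [0.1, 0.6, 1.0]
grip_width: -0.0001
```

```bash
python3 - <<'E'
from h import *
p,d,o=snap('wrist','w1'); print(o['clock'],o['eef_pos'],o['ft_force'],o['joint_pos'],rel(world(-.01,-.076,.27),rotm(0,1),o))
E
```

```text
2.9 [ 0.52813693 -0.01909603  0.2709104 ] [0.06411023 0.63570143 1.01622388] [-3.60630810e-02  2.86295989e-01  1.68354821e-01  1.45396287e+00
 -1.36737706e-04  2.62497811e-01] [ 0.004  0.002  0.004 -0.251 -0.001 -0.002]
```

View pics/w1.png

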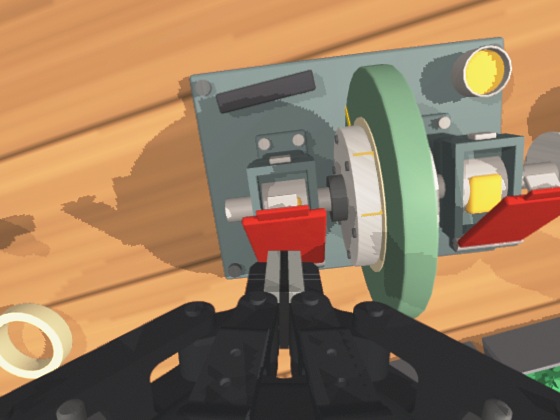

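The wrist view shows the fingertips (285,270) lined up over the right red cover (285,235). The wheel is clear at (395,190). Now I'll press the right cover.

Call:
apply_moves:
  targets: [0.11,0,0,-0.25,0,0,0,0.22,0,0,-0.25,0,0,0,0.25,0,0,-0.25,0,0,0,0.28,0,0,-0.25,0,0,0,0.31,0,0,-0.25,0,0,0,0.34,0,0,-0.25,0,0,0]

```text
clock: 3.45
eef_pos: [0.5299, -0.0191, 0.1875]
tool_rot: [-0.454, 0.542, 0.452, 0.544]
ft_force: [-1.2, 0.2, 5.8]
grip_width: 0.0005
```

Call:
apply_moves:
  targets: [0.03,0,0,0,0,0,0,0.06,0,0,0,0,0,0,0.08,0,0,0,0,0,0,0.1,0,0,0,0,0,0,0.11,0,0,0,0,0,0,0.11,0,0,0,0,0,0]

```text
clock: 3.95
eef_pos: [0.5284, -0.0189, 0.1584]
tool_rot: [-0.453, 0.543, 0.453, 0.543]
ft_force: [0.6, -0.0, 0.5]
grip_width: 0.0001
```

Call:
apply_moves:
  targets: [0.01,0,0,0,0,0,0,0.015,0,0,0,0,0,0,0.015,0,0,0,0,0,0]

```text
clock: 4.2
eef_pos: [0.5289, -0.0189, 0.1578]
tool_rot: [-0.454, 0.542, 0.453, 0.543]
ft_force: [-5.8, 0.1, 15.4]
grip_width: 0.0002
```

Call:
apply_moves:
  targets: [-0.16,0,0,0,0,0,0,-0.32,0,0,0,0,0,0,-0.46,0,0,0,0,0,0,-0.46,0,0.15,0,0,0,0,-0.46,0,0.3,0,0,0,0,-0.46,0,0.45,0,0,0,0,-0.46,0,0.6,0,0,0,0,-0.46,0,0.61,0,0,0,0,-0.46,0,0.61,0,0,0,0]

```text
clock: 4.95
eef_pos: [0.5558, 0.1335, 0.2693]
tool_rot: [-0.454, 0.542, 0.455, 0.542]
ft_force: [-0.2, -1.3, -0.9]
grip_width: 0.0003
```

```bash
python3 - <<'E'
from h import *
p,d,o=snap('wrist','w2'); print(o['clock'],o['eef_pos'],o['ft_force'],o['joint_pos'],rel(world(-.01,.076,.205),rotm(0,1),o))
E
```

```text
4.95 [0.55581842 0.13347869 0.26934323] [-0.18322746 -1.29130793 -0.93455293] [ 2.35739869e-01  3.76141749e-01  2.91111465e-01  1.48638442e+00
 -1.03490511e-04  4.10553828e-01] [ 0.257  0.005 -0.008 -0.004 -0.001 -0.001]
```

View pics/w2.png

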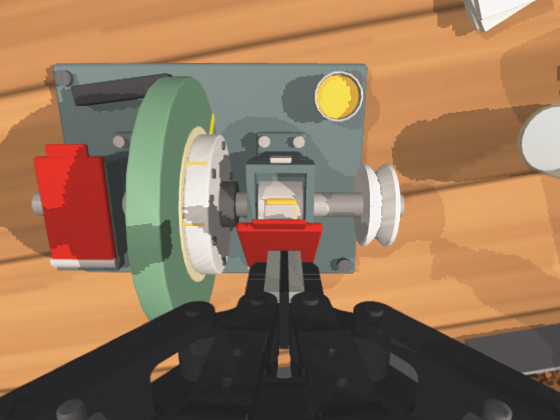

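The right cover now lies flat (75,210), and the fingers sit over the left cover (280,238). Pressing the left one.

Call:
apply_moves:
  targets: [0.11,0,0,0,0,0,0,0.22,0,0,0,0,0,0,0.25,0,0,0,0,0,0,0.28,0,0,0,0,0,0,0.31,0,0,0,0,0,0,0.34,0,0,0,0,0,0]

```text
clock: 5.5
eef_pos: [0.5568, 0.1299, 0.1862]
tool_rot: [-0.453, 0.542, 0.452, 0.544]
ft_force: [-1.0, -0.6, 5.4]
grip_width: -0.0002
```

Call:
apply_moves:
  targets: [0.03,0,0,0,0,0,0,0.06,0,0,0,0,0,0,0.08,0,0,0,0,0,0,0.1,0,0,0,0,0,0,0.11,0,0,0,0,0,0,0.115,0,0,0,0,0,0,0.115,0,0,0,0,0,0]

```text
clock: 6.08
eef_pos: [0.5556, 0.1307, 0.1579]
tool_rot: [-0.454, 0.543, 0.453, 0.543]
ft_force: [-4.6, -2.5, 10.8]
grip_width: -0.0
```

Call:
apply_moves:
  targets: [-0.16,0,0,0,0,0,0,-0.32,0,0,0,0,0,0,-0.48,0,0,0,0,0,0.5,-0.5,0,-0.15,0,0,0,0.5,-0.5,0,-0.3,0,0,0,0.5,-0.5,0,-0.3,0,0,0,0.5,-0.5,0,-0.3,0,0,0,0.5]

```text
clock: 6.67
eef_pos: [0.5423, 0.0558, 0.2815]
tool_rot: [-0.453, 0.543, 0.452, 0.544]
ft_force: [0.3, 0.0, 1.0]
grip_width: 0.0426
```

```bash
python3 - <<'E'
from h import *
p,d,o=snap('wrist','w3'); print(o)
p,d,o=snap('side','side3'); cv2.imwrite('pics/side3c.png',cv2.resize(p[150:260,220:340,::-1],None,fx=5,fy=5,interpolation=cv2.INTER_CUBIC))
p,d,o=snap('scene','scene3'); cv2.imwrite('pics/scene3c.png',cv2.resize(p[180:300,210:350,::-1],None,fx=5,fy=5,interpolation=cv2.INTER_CUBIC))
E
```

```text
{'clock': 6.6667, 'joint_pos': array([1.02461347e-01, 3.17891007e-01, 2.38962513e-01, 1.49137167e+00,
       1.00990933e-04, 2.84678393e-01]), 'joint_vel': array([ 0.041419  ,  0.02194006,  0.00312878, -0.00421452,  0.01237027,
        0.00387298]), 'tau': array([ -0.95637549, -42.34568596,  26.0033673 ,   0.0943208 ,
        -0.13346186,  -0.04820425]), 'eef_pos': array([0.5423385 , 0.05579483, 0.28149865]), 'tool_rot': array([-0.4525032 ,  0.54325198,  0.45236674,  0.54358299]), 'ft_force': array([0.28170502, 0.04967732, 0.97203512]), 'ft_torque': array([0.0049617 , 0.01042491, 0.03559709]), 'grip_width': 0.04260625204421173}
```

View pics/w3.png

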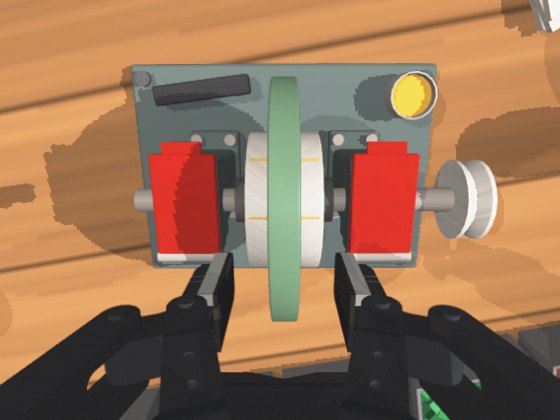

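View pics/side3c.png

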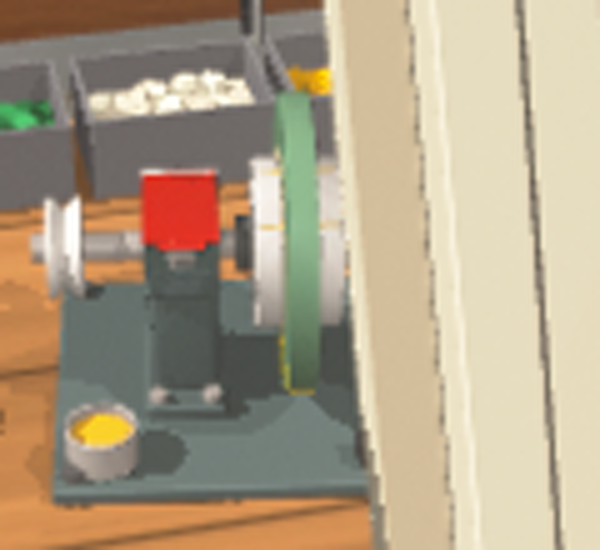

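View pics/scene3c.png

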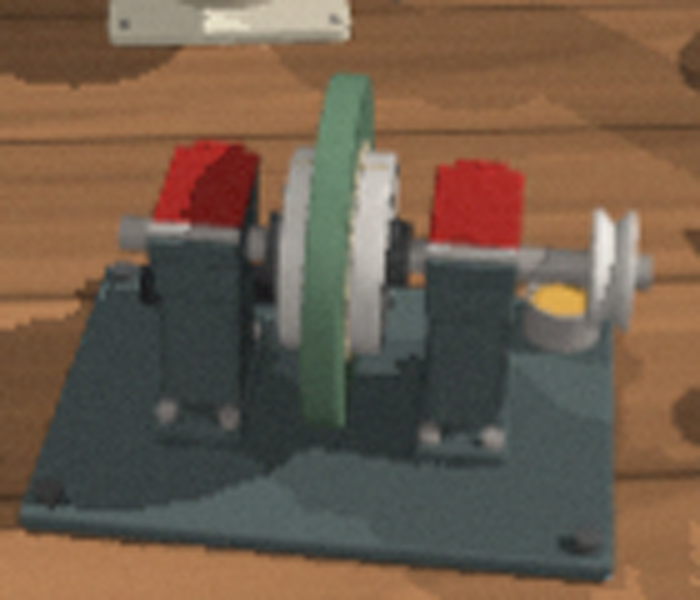

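Wrist view: both covers are flat and closed (185,205 and 383,205), and the wheel is vertical at column 285, between the fingers. The mark is low on the near side, at (297,385) in the side crop. Next I'll refine the axle position.

```bash
python3 - <<'E'
from h import *
z=np.load('pics/w3.npz'); o={'eef_pos':z['pos'],'tool_rot':z['rot']}; p,d=z['p'],z['d']
hsv=cv2.cvtColor(p,cv2.COLOR_RGB2HSV)
def comp(m,nm,zr):
    m=m&(d>0); k,lab,st,_=cv2.connectedComponentsWithStats(m.astype(np.uint8))
    for i in range(1,k):
        if st[i,4]<800: continue
        v,u=np.where(lab==i); P=pts('wrist',np.c_[u,v],d[v,u],o)
        P=P[(P[:,2]>zr[0])&(P[:,2]<zr[1])]
        if len(P)<100: continue
        G=np.c_[(P-AX)@ex,(P-AX)@ey,P[:,2]]
        print(nm,len(P),'lo',np.percentile(G,.5,0).round(4),'hi',np.percentile(G,99.5,0).round(4),'med',np.median(G,0).round(4))
        q=P[:,:2]-P[:,:2].mean(0); w,V=np.linalg.eigh(q.T@q); e=V[:,1]; print('  dir',np.arctan2(e[1],e[0]))
        rect=cv2.minAreaRect(P[:,:2].astype(np.float32)*1000); print('  rect',rect)
        if nm=='green':
            # circle fit with x,z of rim points
            A=np.c_[2*G[:,0],2*G[:,2],np.ones(len(G))]; s=np.linalg.lstsq(A,(G[:,0]**2+G[:,2]**2),rcond=None)[0]; print('  circ',s[:2],np.sqrt(s[2]+s[0]**2+s[1]**2))
comp(((hsv[...,0]<6)|(hsv[...,0]>174))&(hsv[...,1]>150),'red',(.15,.166))
g=(hsv[...,0]>45)&(hsv[...,0]<80)&(hsv[...,1]>60)&(hsv[...,2]>60)
comp(g,'green',(.15,.24)); comp(g,'green',(.205,.24))
E
```

```text
red 6860 lo [-0.0488  0.0504  0.1561] hi [0.0376 0.0993 0.16  ] med [-0.0067  0.0747  0.1583]
  dir 2.969000706839948
  rect ((558.458984375, 130.30532836914062), (50.14109802246094, 87.83712768554688), 79.9642105102539)
red 6845 lo [-0.0499 -0.1006  0.1557] hi [ 0.0371 -0.0519  0.1599] med [-0.0074 -0.0759  0.1582]
  dir 2.9658540381657463
  rect ((531.8878173828125, -19.05158233642578), (49.7432975769043, 88.17547607421875), 79.58988189697266)
```

```bash
sed -i 's/^YAW=.*/YAW=-0.174/; s/^AX=.*/AX=np.array([.5502,.0546,.124])/' h.py; cat >> h.py <<'E'
def st(r=.07):
    o=bot.get_obs(); p=np.array(o['eef_pos']); M=R.from_quat(o['tool_rot']).as_matrix(); g=p-AX
    phi=np.arctan2(g@ex,g[2]); tp=np.arctan2(-M[:,0]@ex,-M[2,0]); rr=np.hypot(g@ex,g[2])
    F=np.array(o['ft_force']); Tq=np.array(o['ft_torque'])
    print('t %.2f phi %.3f toolpitch %.3f r %.4f gy %.4f  rxF %.3f M %.3f  Frad %.2f Ftan %.2f Fy %.2f w %.4f'%(o['clock'],phi,tp,rr,g@ey,np.cross(g,F)@ey,Tq@ey,F@(-M[:,0]),F@(np.cross(ey,-M[:,0])),F@ey,o['grip_width']),'q',np.round(o['joint_pos'],2)[1:5])
    return o
E
python3 - <<'E'
from h import *
o=st(); print(rel(AX+[0,0,.07],rotm(0,1),o))
E
```

```text
t 6.82 phi -0.053 toolpitch 0.001 r 0.1569 gy 0.0020  rxF -0.021 M 0.065  Frad 0.05 Ftan -0.14 Fy -0.54 w 0.0426 q [0.32 0.24 1.49 0.  ]
[ 0.347 -0.034 -0.008 -0.009  0.    -0.002]
```

Call:
apply_moves:
  targets: [0.12,-0.034,-0.008,0,0,0,0.5,0.24,-0.034,-0.008,0,0,0,0.5,0.34,-0.034,-0.008,0,0,0,0.5,0.345,-0.034,-0.008,0,0,0,0.5,0.345,-0.034,-0.008,0,0,0,0.5]

```text
clock: 7.23
eef_pos: [0.5491, 0.0549, 0.1932]
tool_rot: [-0.453, 0.544, 0.455, 0.541]
ft_force: [0.7, 0.5, 1.4]
grip_width: 0.0427
```

```bash
python3 - <<'E'
from h import *
o=st(); print(rel(AX+[0,0,.07],rotm(0,1),o))
E
```

```text
t 7.23 phi -0.016 toolpitch 0.005 r 0.0692 gy 0.0001  rxF 0.040 M 0.015  Frad 1.44 Ftan 0.55 Fy 0.65 w 0.0427 q [0.37 0.08 1.29 0.  ]
[-0.003 -0.004 -0.    -0.006 -0.002 -0.01 ]
```

Aligned. Close on the rim.

Call:
apply_moves:
  targets: [0,0,0,0,0,0,0,0,0,0,0,0,0,0,0,0,0,0,0,0,0,0,0,0,0,0,0,0,0,0,0,0,0,0,0]

```text
clock: 7.65
eef_pos: [0.5517, 0.0542, 0.1972]
tool_rot: [-0.454, 0.541, 0.453, 0.544]
ft_force: [0.9, -0.1, 5.3]
grip_width: 0.0189
```

```bash
python3 -c "
from h import *
st()"
```

```text
t 7.65 phi 0.021 toolpitch -0.004 r 0.0733 gy -0.0001  rxF 0.059 M 0.113  Frad 5.34 Ftan 0.93 Fy 0.04 w 0.0189 q [0.36 0.08 1.29 0.  ]
```

Call:
apply_moves:
  targets: [0,-0.014,0,0,0,0.1,0,0.001,-0.028,0,0,0,0.2,0,0.003,-0.042,0,0,0,0.3,0,0.006,-0.056,0,0,0,0.4,0]

```text
clock: 7.98
eef_pos: [0.5653, 0.0517, 0.1964]
tool_rot: [-0.397, 0.584, 0.505, 0.496]
ft_force: [0.0, 1.1, 9.6]
grip_width: 0.0192
```

```bash
python3 -c "
from h import *
st()"
```

```text
t 7.98 phi 0.209 toolpitch 0.198 r 0.0741 gy -0.0002  rxF -0.158 M 0.211  Frad 9.39 Ftan -2.02 Fy 1.05 w 0.0192 q [0.55 0.36 1.57 0.05]
```

Call:
apply_moves:
  targets: [0,-0.014,0,0,0,0.1,0,0.001,-0.028,0,0,0,0.2,0,0.003,-0.042,0,0,0,0.3,0,0.006,-0.056,0,0,0,0.4,0]

```text
clock: 8.32
eef_pos: [0.579, 0.0492, 0.1928]
tool_rot: [-0.337, 0.621, 0.552, 0.444]
ft_force: [3.7, -0.3, 13.6]
grip_width: 0.019
```

```bash
python3 -c "
from h import *
st()"
```

```text
t 8.32 phi 0.403 toolpitch 0.396 r 0.0748 gy -0.0003  rxF -0.143 M 0.104  Frad 13.95 Ftan -1.80 Fy 0.31 w 0.0190 q [0.77 0.67 1.86 0.09]
```

Call:
apply_moves:
  targets: [-0.01,-0.015,0,0,0,0.1,0,-0.018,-0.015,0,0,0,0.1,0,-0.018,-0.015,0,0,0,0.1,0]

```text
clock: 8.57
eef_pos: [0.5833, 0.0484, 0.1905]
tool_rot: [-0.32, 0.63, 0.563, 0.428]
ft_force: [0.4, 1.5, -3.5]
grip_width: 0.0189
```

```bash
python3 -c "
from h import *
st()"
```

```text
t 8.57 phi 0.469 toolpitch 0.451 r 0.0745 gy -0.0004  rxF 0.126 M -0.612  Frad -3.06 Ftan 1.63 Fy 1.51 w 0.0189 q [0.84 0.78 1.95 0.09]
```

Call:
apply_moves:
  targets: [0,0.015,0,0,0,-0.1,0,0.001,0.03,0,0,0,-0.2,0,0.003,0.045,0,0,0,-0.3,0,0.006,0.06,0,0,0,-0.4,0]

```text
clock: 8.9
eef_pos: [0.5695, 0.0509, 0.1945]
tool_rot: [-0.383, 0.594, 0.517, 0.483]
ft_force: [5.2, 1.5, -14.9]
grip_width: 0.0188
```

```bash
python3 -c "
from h import *
st()"
```

```text
t 8.90 phi 0.271 toolpitch 0.246 r 0.0732 gy -0.0003  rxF 0.632 M -2.392  Frad -13.26 Ftan 8.30 Fy 2.38 w 0.0188 q [0.6  0.43 1.64 0.06]
```

```bash
cat >> h.py <<'E'
import json
def log(dirn):
    o=st(); f=open('log.jsonl','a'); f.write(json.dumps(dict(t=o['clock'],p=list(o['eef_pos']),q=list(o['tool_rot']),F=list(o['ft_force']),M=list(o['ft_torque']),dirn=dirn))+'\n')
E
python3 -c "
from h import *
log(-1)"
```

```text
t 8.90 phi 0.271 toolpitch 0.246 r 0.0732 gy -0.0003  rxF 0.632 M -2.392  Frad -13.26 Ftan 8.30 Fy 2.38 w 0.0188 q [0.6  0.43 1.64 0.06]
```

Call:
apply_moves:
  targets: [0,0.015,0,0,0,-0.1,0,0.001,0.03,0,0,0,-0.2,0,0.003,0.045,0,0,0,-0.3,0]

```text
clock: 9.15
eef_pos: [0.558, 0.053, 0.1963]
tool_rot: [-0.426, 0.564, 0.479, 0.52]
ft_force: [6.1, 3.1, -20.1]
grip_width: 0.0189
```

```bash
python3 -c "
from h import *
log(-1)"
```

```text
t 9.15 phi 0.110 toolpitch 0.097 r 0.0727 gy -0.0003  rxF 0.559 M -2.160  Frad -19.48 Ftan 7.43 Fy 4.09 w 0.0189 q [0.45 0.21 1.43 0.03]
```

Call:
apply_moves:
  targets: [0,0.015,0,0,0,-0.1,0,0.001,0.03,0,0,0,-0.2,0,0.003,0.045,0,0,0,-0.3,0]

```text
clock: 9.4
eef_pos: [0.5462, 0.0551, 0.1961]
tool_rot: [-0.467, 0.531, 0.439, 0.554]
ft_force: [9.4, 2.8, -23.1]
grip_width: 0.0189
```

```bash
python3 -c "
from h import *
log(-1)"
```

```text
t 9.40 phi -0.056 toolpitch -0.051 r 0.0722 gy -0.0002  rxF 0.537 M -1.971  Frad -23.53 Ftan 7.54 Fy 4.34 w 0.0189 q [ 0.32  0.01  1.22 -0.01]
```

Call:
apply_moves:
  targets: [0,0.015,0,0,0,-0.1,0,0.001,0.03,0,0,0,-0.2,0,0.003,0.045,0,0,0,-0.3,0]

```text
clock: 9.65
eef_pos: [0.535, 0.0571, 0.194]
tool_rot: [-0.505, 0.494, 0.397, 0.585]
ft_force: [16.4, 3.3, -31.3]
grip_width: 0.019
```

```bash
python3 -c "
from h import *
log(-1)"
```

```text
t 9.65 phi -0.217 toolpitch -0.200 r 0.0717 gy -0.0001  rxF 0.611 M -2.209  Frad -33.75 Ftan 9.08 Fy 6.12 w 0.0190 q [ 0.19 -0.18  1.01 -0.06]
```

Internal pinch forces are building up, so I'll let go, see where the arm settles, and check whether the wheel rolls.

Call:
apply_moves:
  targets: [0,0,0,0,0,0,0.45,0,0,0,0,0,0,0.45,0,0,0,0,0,0,0.45,0,0,0,0,0,0,0.45,0,0,0,0,0,0,0.45]

```text
clock: 10.07
eef_pos: [0.5368, 0.0565, 0.1998]
tool_rot: [-0.506, 0.494, 0.396, 0.586]
ft_force: [0.6, 1.1, 0.2]
grip_width: 0.0386
```

```bash
python3 -c "
from h import *
st()
p,d,o=snap('side','side4'); cv2.imwrite('pics/side4c.png',cv2.resize(p[150:260,220:340,::-1],None,fx=5,fy=5,interpolation=cv2.INTER_CUBIC))
st()"
```

```text
t 10.07 phi -0.177 toolpitch -0.203 r 0.0770 gy -0.0004  rxF 0.033 M 0.214  Frad 0.07 Ftan 0.43 Fy 1.20 w 0.0386 q [ 0.19 -0.17  1.02 -0.06]
t 10.12 phi -0.180 toolpitch -0.202 r 0.0767 gy -0.0005  rxF -0.088 M 0.189  Frad -0.48 Ftan -1.15 Fy -0.75 w 0.0385 q [ 0.19 -0.17  1.02 -0.06]
```

View pics/side4c.png

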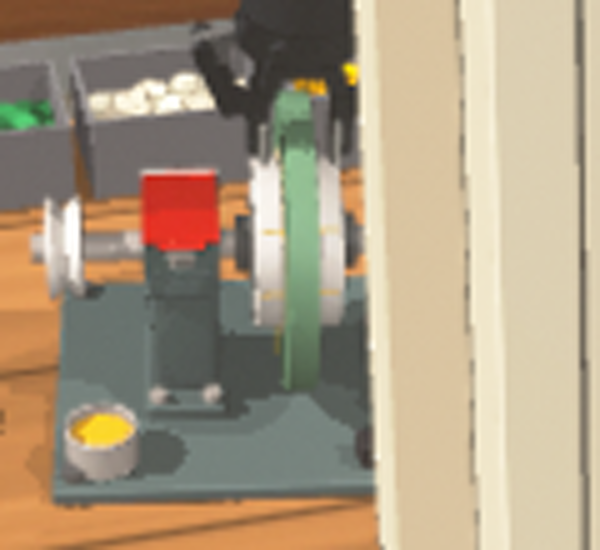

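```bash
cat >> h.py <<'E'
def arcrel(phi,r,o,base=None):
    rr=np.cos(phi)*ez+np.sin(phi)*ex
    return rel(AX+r*rr,rotm(phi,1),o)
E
python3 -c "
from h import *
o=st(); print(arcrel(-.6,.078,o), arcrel(-.4,.078,o))"
```

```text
t 10.12 phi -0.180 toolpitch -0.202 r 0.0767 gy -0.0005  rxF -0.088 M 0.189  Frad -0.48 Ftan -1.15 Fy -0.75 w 0.0385 q [ 0.19 -0.17  1.02 -0.06]
[ 0.019  0.128  0.001 -0.01  -0.003 -0.796] [ 0.001  0.068  0.002 -0.01  -0.002 -0.396]
```

Call:
apply_moves:
  targets: [0.001,0.068,0.001,0,0,-0.4,0.45,0.001,0.068,0.001,0,0,-0.4,0.45,0.019,0.128,0.001,0,0,-0.8,0.45,0.019,0.128,0.001,0,0,-0.8,0.45,0.019,0.128,0.001,0,0,-0.8,0.45]

```text
clock: 10.53
eef_pos: [0.4984, 0.0612, 0.1814]
tool_rot: [-0.594, 0.387, 0.276, 0.649]
ft_force: [-0.4, -0.1, -0.9]
grip_width: 0.0384
```

```bash
python3 -c "
from h import *
o=st(); print(arcrel(-.9,.076,o))"
```

```text
t 10.53 phi -0.737 toolpitch -0.591 r 0.0775 gy -0.0025  rxF -0.067 M 0.700  Frad -0.52 Ftan -0.79 Fy -0.12 w 0.0384 q [-0.07 -0.67  0.43 -0.25]
[ 0.017  0.047  0.01   0.002 -0.011 -0.617]
```

Call:
apply_moves:
  targets: [0.005,0.01,0.005,0,0,-0.3,0.45,0.017,0.047,0.01,0,0,-0.6,0.45,0.017,0.047,0.01,0,0,-0.6,0.45,0.017,0.047,0.01,0,0,-0.6,0.45]

```text
clock: 10.87
eef_pos: [0.4957, 0.0654, 0.1731]
tool_rot: [-0.645, 0.293, 0.174, 0.684]
ft_force: [-1.1, -0.5, -2.4]
grip_width: 0.0381
```

```bash
python3 -c "
from h import *
o=st(); print(arcrel(-.9,.073,o))
p,d,o=snap('wrist','w5');st()"
```

```text
t 10.87 phi -0.847 toolpitch -0.895 r 0.0742 gy 0.0012  rxF -0.184 M 0.920  Frad -0.69 Ftan -2.52 Fy -0.70 w 0.0381 q [-0.08 -0.98 -0.13 -0.43]
[ 0.004  0.016 -0.005  0.002 -0.01  -0.011]
t 10.92 phi -0.819 toolpitch -0.894 r 0.0739 gy 0.0021  rxF -0.004 M 0.783  Frad 0.22 Ftan -0.04 Fy -0.43 w 0.0386 q [-0.08 -0.97 -0.12 -0.43]
```

View pics/w5.png

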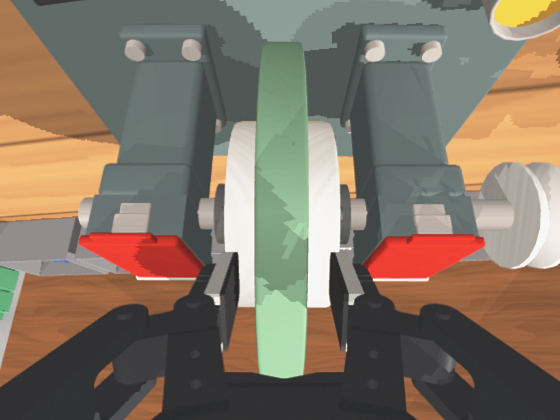

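```bash
python3 -c "
from h import *
p,d,o=snap('side','side5'); a=cv2.resize(p[150:260,220:340,::-1],None,fx=3.3,fy=3.3,interpolation=cv2.INTER_CUBIC)
p,d,o=snap('scene','scene5'); b=cv2.resize(p[180:290,220:340,::-1],None,fx=3.3,fy=3.3,interpolation=cv2.INTER_CUBIC)
cv2.imwrite('pics/c5.png',np.hstack([a,b]))
o=st()"
```

```text
t 11.02 phi -0.741 toolpitch -0.900 r 0.0743 gy 0.0037  rxF 0.025 M 0.725  Frad -0.39 Ftan 0.28 Fy 1.18 w 0.0385 q [-0.09 -0.96 -0.12 -0.43]
```

View pics/c5.png

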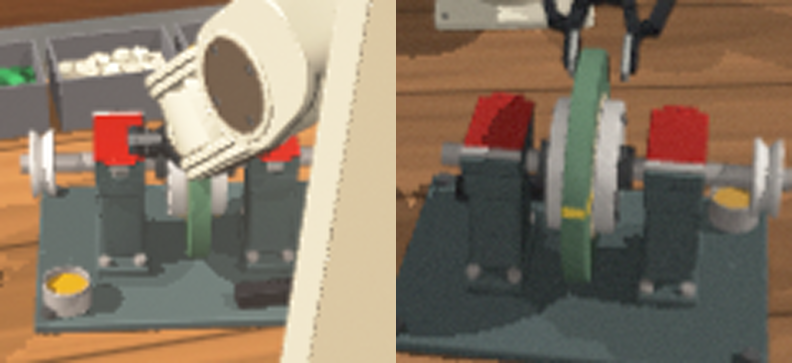

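```bash
cat >> h.py <<'E'
def cyl(n,uv,o=None,r=.1):
    p,d=ray(n,[uv],o); d=d[0]; g=np.array([(p-AX)@ex,p[2]-AX[2]]); v=np.array([d@ex,d[2]])
    a,b,c=v@v,2*g@v,g@g-r*r; D=b*b-4*a*c
    if D<0: return 'miss'
    t=(-b-np.sqrt(D))/(2*a); q=p+t*d-AX; return 'ang %.3f gy %.4f'%(np.arctan2(q@ex,q[2]),q@ey)
def mark(n,p,o=None,box=None):
    hsv=cv2.cvtColor(p,cv2.COLOR_RGB2HSV); m=(hsv[...,0]>20)&(hsv[...,0]<34)&(hsv[...,1]>130)&(hsv[...,2]>100)
    k,lab,s,c=cv2.connectedComponentsWithStats(m.astype(np.uint8))
    for i in range(1,k):
        if s[i,4]>=4:
            x,y=c[i]
            if box is None or (box[0]<x<box[2] and box[1]<y<box[3]): print(n,c[i].round(1),s[i],cyl(n,c[i],o))
E
python3 -c "
from h import *
bx={'scene':(262,190,292,275),'side':(268,160,296,240)}
for n,f in (('side','side0'),('side','side3'),('side','side4'),('scene','scene3'),('scene','scene5')):
    print(f); mark(n,np.load(f'pics/{f}.npz')['p'],None,bx[n])
p,d,o=snap('scene','scene6'); mark('scene',p,None,bx['scene']); print(o['clock'])
"
```

```text
side0
side [293.2 164.6] [278 162  30   7 121] miss
side3
side [283.6 165.8] [282 164   4   5  16] miss
side4
side [289.8 164.1] [288 163   4   4   9] miss
side [283.2 167.2] [282 167   3   2   4] miss
scene3
scene5
scene [274.  243.8] [270 241   9   5  22] ang 1.356 gy 0.0011
scene [273.8 243.8] [270 241   9   5  21] ang 1.357 gy 0.0005
11.0167
```

Call:
apply_moves:
  targets: [0,0,0,0,0,0,0.45,0,0,0,0,0,0,0.45]

```text
clock: 11.23
eef_pos: [0.5014, 0.0665, 0.1794]
tool_rot: [-0.644, 0.291, 0.171, 0.687]
ft_force: [0.1, -0.5, -0.5]
grip_width: 0.0385
```

```bash
python3 -c "
from h import *
o=st(); print(arcrel(-.8,.076,o),arcrel(-.8,.073,o))"
```

```text
t 11.23 phi -0.735 toolpitch -0.902 r 0.0747 gy 0.0033  rxF -0.016 M 0.761  Frad -0.44 Ftan -0.29 Fy -0.50 w 0.0385 q [-0.09 -0.96 -0.12 -0.43]
[-0.008  0.019 -0.013 -0.011 -0.006  0.205] [ 0.004  0.02  -0.013 -0.011 -0.006  0.205]
```

Settled: phi −0.735. I'll correct the pose and close on the rim.

Call:
apply_moves:
  targets: [0.004,0.02,-0.013,-0.01,0,0.2,0.45,0.004,0.02,-0.013,-0.01,0,0.2,0.45,0.004,0.02,-0.013,-0.01,0,0.2,0.45,0.004,0.02,-0.013,-0.01,0,0.2,0.45]

```text
clock: 11.57
eef_pos: [0.4978, 0.0635, 0.1743]
tool_rot: [-0.631, 0.321, 0.205, 0.676]
ft_force: [-0.5, -0.5, 0.7]
grip_width: 0.0385
```

```bash
python3 -c "
from h import *
o=st(); print(arcrel(-.8,.073,o))"
```

```text
t 11.57 phi -0.813 toolpitch -0.805 r 0.0732 gy -0.0003  rxF 0.018 M 0.712  Frad 0.74 Ftan 0.24 Fy -0.54 w 0.0385 q [-0.1  -0.89  0.05 -0.37]
[ 0.001 -0.004  0.001 -0.001 -0.005  0.011]
```

Call:
apply_moves:
  targets: [0,0,0,0,0,0,0,0,0,0,0,0,0,0,0,0,0,0,0,0,0,0,0,0,0,0,0,0,0,0,0,0,0,0,0]

```text
clock: 11.98
eef_pos: [0.4961, 0.0642, 0.1727]
tool_rot: [-0.63, 0.322, 0.207, 0.675]
ft_force: [-3.8, 4.5, 2.8]
grip_width: 0.0187
```

```bash
python3 -c "
from h import *
o=st(); print(arcrel(-.8,.073,o))"
```

```text
t 11.98 phi -0.845 toolpitch -0.801 r 0.0734 gy 0.0001  rxF -0.067 M 0.861  Frad 5.14 Ftan -1.14 Fy 3.77 w 0.0187 q [-0.1  -0.89  0.05 -0.37]
[ 0.001 -0.013 -0.     0.003 -0.003  0.001]
```

Call:
apply_moves:
  targets: [0.0015,-0.0294,0,0,0,0.2,0,0.0059,-0.0584,0,0,0,0.4,0,0.0131,-0.0869,0,0,0,0.6,0,0.0232,-0.1145,0,0,0,0.8,0,0.036,-0.141,0,0,0,1,0]

```text
clock: 12.4
eef_pos: [0.5228, 0.0593, 0.1923]
tool_rot: [-0.529, 0.47, 0.372, 0.601]
ft_force: [-11.1, 5.7, 7.7]
grip_width: 0.0188
```

```bash
python3 -c "
from h import *
log(1)"
```

```text
t 12.40 phi -0.387 toolpitch -0.289 r 0.0737 gy -0.0001  rxF -0.596 M 2.915  Frad 10.78 Ftan -9.18 Fy 3.68 w 0.0188 q [ 0.11 -0.3   0.88 -0.1 ]
```

Call:
apply_moves:
  targets: [0.0015,-0.0294,0,0,0,0.2,0,0.0059,-0.0584,0,0,0,0.4,0,0.0131,-0.0869,0,0,0,0.6,0,0.0232,-0.1145,0,0,0,0.8,0,0.036,-0.141,0,0,0,1,0]

```text
clock: 12.82
eef_pos: [0.5619, 0.0522, 0.1984]
tool_rot: [-0.397, 0.585, 0.506, 0.493]
ft_force: [-5.3, 1.5, 23.6]
grip_width: 0.0188
```

```bash
python3 -c "
from h import *
log(1)"
```

```text
t 12.82 phi 0.159 toolpitch 0.202 r 0.0753 gy -0.0003  rxF -0.692 M 2.698  Frad 22.03 Ftan -10.14 Fy 0.55 w 0.0188 q [0.55 0.36 1.58 0.05]
```

Call:
apply_moves:
  targets: [0.0015,-0.0294,0,0,0,0.2,0,0.0059,-0.0584,0,0,0,0.4,0,0.0091,-0.0727,0,0,0,0.5,0,0.0091,-0.0727,0,0,0,0.5,0]

```text
clock: 13.15
eef_pos: [0.5832, 0.0484, 0.1909]
tool_rot: [-0.323, 0.629, 0.562, 0.429]
ft_force: [4.1, 0.1, 25.6]
grip_width: 0.019
```

```bash
python3 -c "
from h import *
log(1)
p,d,o=snap('scene','scene7'); mark('scene',p,None,(262,190,292,275));st()"
```

```text
t 13.15 phi 0.465 toolpitch 0.444 r 0.0749 gy -0.0004  rxF -0.586 M 1.670  Frad 24.83 Ftan -7.32 Fy 0.85 w 0.0190 q [0.83 0.77 1.94 0.09]
t 13.20 phi 0.458 toolpitch 0.443 r 0.0749 gy -0.0004  rxF -0.419 M 0.758  Frad 22.01 Ftan -5.25 Fy 1.11 w 0.0189 q [0.83 0.76 1.94 0.09]
```

Call:
apply_moves:
  targets: [0,0,0,0,0,0,0.5,0,0,0,0,0,0,0.5,0,0,0,0,0,0,0.5,0,0,0,0,0,0,0.5,0,0,0,0,0,0,0.5,0,0,0,0,0,0,0.5,0,0,0,0,0,0,0.5,0,0,0,0,0,0,0.5]

```text
clock: 13.87
eef_pos: [0.5794, 0.0486, 0.1875]
tool_rot: [-0.322, 0.631, 0.563, 0.426]
ft_force: [0.2, -0.2, 0.6]
grip_width: 0.0423
```

```bash
python3 -c "
from h import *
st()
for i in range(3): p,d,o=snap('scene','scene8%d'%i); print(o['clock']);mark('scene',p,None,(262,190,292,275))
cv2.imwrite('pics/scene8c.png',cv2.resize(p[180:300,210:350,::-1],None,fx=5,fy=5,interpolation=cv2.INTER_CUBIC))
"
```

```text
t 13.87 phi 0.439 toolpitch 0.450 r 0.0701 gy -0.0009  rxF -0.003 M -0.466  Frad 0.60 Ftan -0.05 Fy -0.17 w 0.0423 q [0.83 0.75 1.93 0.09]
13.8667
scene [278.  253.5] [278 252   1   4   4] ang 1.653 gy 0.0123
scene [273.4 258.6] [270 258   7   3  14] ang 1.880 gy -0.0003
13.9167
scene [278.  251.5] [278 250   1   4   4] ang 1.583 gy 0.0122
scene [273.2 257.5] [270 257   7   2  13] ang 1.828 gy -0.0005
13.9667
scene [273.1 256.4] [270 255   7   3  14] ang 1.780 gy -0.0009
```

View pics/scene8c.png

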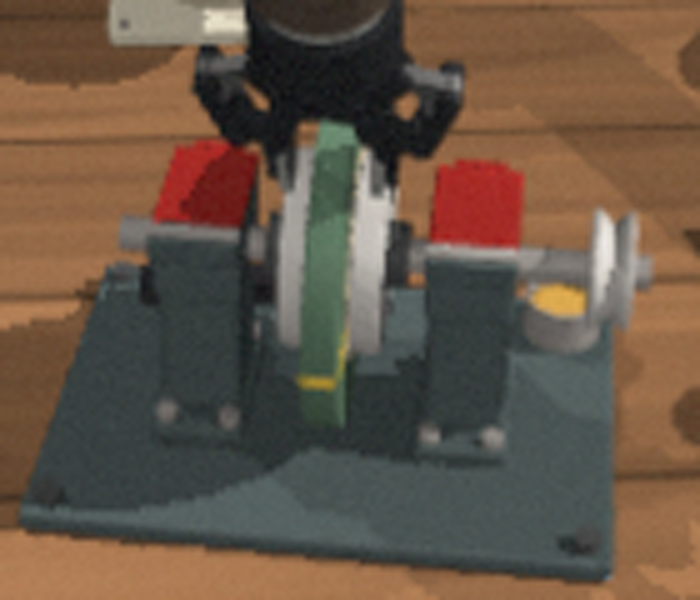

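The mark is at (317,382) in the crop and rolling back as predicted. I'll wait for it to stop.

Call:
apply_moves:
  targets: [0,0,0,0,0,0,0.5,0,0,0,0,0,0,0.5,0,0,0,0,0,0,0.5,0,0,0,0,0,0,0.5,0,0,0,0,0,0,0.5,0,0,0,0,0,0,0.5]

```text
clock: 14.52
eef_pos: [0.5795, 0.0485, 0.1876]
tool_rot: [-0.323, 0.631, 0.563, 0.426]
ft_force: [-0.4, 0.0, 0.7]
grip_width: 0.0427
```

```bash
python3 -c "
from h import *
for i in range(3): p,d,o=snap('scene','scene9%d'%i); print(o['clock']);mark('scene',p,None,(262,190,292,275))
"
```

```text
14.5167
scene [278.  249.5] [278 248   1   4   4] ang 1.518 gy 0.0121
scene [273.  254.5] [270 254   7   2  14] ang 1.705 gy -0.0010
14.5667
scene [273.  254.5] [270 254   7   2  14] ang 1.705 gy -0.0010
14.6167
scene [273.  254.5] [270 254   7   2  14] ang 1.705 gy -0.0010
```

Call:
apply_moves:
  targets: [-0.014,0,0.003,0,0,0,0.5,-0.014,0,0.003,0,0,0,0,-0.014,0,0.003,0,0,0,0,-0.014,0,0.003,0,0,0,0,-0.014,0,0.003,0,0,0,0,-0.014,0,0.003,0,0,0,0]

```text
clock: 15.17
eef_pos: [0.5814, 0.0487, 0.1912]
tool_rot: [-0.323, 0.631, 0.562, 0.426]
ft_force: [-0.3, -1.4, 4.3]
grip_width: 0.0193
```

```bash
python3 -c "
from h import *
st();p,d,o=snap('scene','scene10'); mark('scene',p,None,(262,190,292,275))
"
```

```text
t 15.17 phi 0.441 toolpitch 0.449 r 0.0744 gy -0.0004  rxF -0.140 M -0.413  Frad 3.81 Ftan -1.92 Fy -1.47 w 0.0193 q [0.83 0.77 1.95 0.09]
scene [278.  249.5] [278 248   1   4   4] ang 1.518 gy 0.0121
scene [273.  254.5] [270 254   7   2  14] ang 1.705 gy -0.0010
```

Call:
apply_moves:
  targets: [0.0015,0.0294,0,0,0,-0.2,0,0.0059,0.0584,0,0,0,-0.4,0,0.0131,0.0869,0,0,0,-0.6,0,0.0232,0.1145,0,0,0,-0.8,0,0.036,0.141,0,0,0,-1,0]

```text
clock: 15.63
eef_pos: [0.546, 0.0551, 0.1933]
tool_rot: [-0.469, 0.531, 0.439, 0.552]
ft_force: [9.3, 0.6, -29.6]
grip_width: 0.0191
```

```bash
python3 -c "
from h import *
log(-1)"
```

```text
t 15.63 phi -0.061 toolpitch -0.052 r 0.0694 gy -0.0003  rxF 0.503 M -1.725  Frad -30.06 Ftan 7.52 Fy 2.23 w 0.0191 q [ 0.32  0.01  1.21 -0.02]
```

Call:
apply_moves:
  targets: [0.0015,0.0294,0,0,0,-0.2,0,0.0059,0.0584,0,0,0,-0.4,0,0.0131,0.0869,0,0,0,-0.6,0,0.0232,0.1145,0,0,0,-0.8,0,0.036,0.141,0,0,0,-1,0,0.036,0.141,0,0,0,-1,0]

```text
clock: 16.13
eef_pos: [0.5017, 0.0632, 0.1745]
tool_rot: [-0.583, 0.401, 0.297, 0.641]
ft_force: [32.9, 3.8, -43.6]
grip_width: 0.0187
```

```bash
python3 -c "
from h import *
log(-1)
p,d,o=snap('scene','scene11'); mark('scene',p,None,(262,180,292,275)); st()"
```

```text
t 16.13 phi -0.772 toolpitch -0.535 r 0.0706 gy 0.0001  rxF -0.540 M -0.126  Frad -53.68 Ftan 5.13 Fy 9.49 w 0.0187 q [-0.04 -0.62  0.49 -0.21]
scene [275.7 214. ] [272 213   9   3  21] ang 0.560 gy -0.0001
t 16.18 phi -0.726 toolpitch -0.534 r 0.0709 gy 0.0000  rxF -0.445 M 1.311  Frad -29.68 Ftan -0.62 Fy 5.93 w 0.0187 q [-0.04 -0.61  0.5  -0.21]
```

Call:
apply_moves:
  targets: [0,0,0,0,0,0,0,0,0,0,0,0,0,0,0,0,0,0,0,0,0]

```text
clock: 16.43
eef_pos: [0.5062, 0.0623, 0.1794]
tool_rot: [-0.583, 0.403, 0.296, 0.64]
ft_force: [9.8, 4.1, -22.8]
grip_width: 0.0187
```

```bash
python3 -c "
from h import *
st()
p,d,o=snap('scene','scene12'); mark('scene',p,None,(262,180,292,275)); st()"
```

```text
t 16.43 phi -0.679 toolpitch -0.534 r 0.0712 gy 0.0000  rxF -0.523 M 1.999  Frad -24.11 Ftan -3.90 Fy 5.71 w 0.0187 q [-0.03 -0.6   0.51 -0.21]
scene [275.3 216.3] [272 215   8   3  19] ang 0.623 gy -0.0006
t 16.48 phi -0.679 toolpitch -0.533 r 0.0712 gy -0.0000  rxF -0.510 M 1.975  Frad -23.32 Ftan -3.83 Fy 5.91 w 0.0192 q [-0.03 -0.6   0.51 -0.21]
```

Call:
apply_moves:
  targets: [0,0,0,0,0,0,0.45,0,0,0,0,0,0,0.45,0,0,0,0,0,0,0.45,0,0,0,0,0,0,0.45,0,0,0,0,0,0,0.45]

```text
clock: 16.9
eef_pos: [0.5123, 0.0614, 0.1883]
tool_rot: [-0.586, 0.398, 0.289, 0.644]
ft_force: [-0.1, 0.6, 0.2]
grip_width: 0.0384
```

```bash
python3 -c "
from h import *
o=st();
p,d,_=snap('scene','scene13'); mark('scene',p,None,(262,180,292,275)); 
for f in (-.3,-.06): print(arcrel(f,.078,o))"
```

```text
t 16.90 phi -0.539 toolpitch -0.552 r 0.0749 gy 0.0002  rxF -0.007 M 0.570  Frad 0.24 Ftan -0.10 Fy 0.60 w 0.0384 q [-0.04 -0.59  0.51 -0.22]
scene [275.4 216.6] [272 216   8   3  16] ang 0.633 gy -0.0001
[-0.002 -0.074 -0.001 -0.    -0.007  0.504]
[ 0.025 -0.144 -0.001 -0.001 -0.007  0.984]
```

Held still on release (mark 0.63). Moving to the far side for a regrip.

Call:
apply_moves:
  targets: [-0.006,-0.036,0,0,0,0.25,0.45,-0.002,-0.074,0,0,0,0.5,0.45,0.01,-0.11,0,0,0,0.75,0.45,0.025,-0.144,0,0,0,0.98,0.45,0.025,-0.144,0,0,0,0.98,0.45]

```text
clock: 17.37
eef_pos: [0.5519, 0.0545, 0.198]
tool_rot: [-0.469, 0.531, 0.438, 0.553]
ft_force: [-0.1, 1.0, -1.0]
grip_width: 0.0386
```

```bash
python3 -c "
from h import *
o=st()
for f in (.2,.4): print(arcrel(f,.076,o))"
```

```text
t 17.37 phi 0.023 toolpitch -0.054 r 0.0740 gy 0.0002  rxF -0.016 M 0.041  Frad -0.98 Ftan -0.29 Fy 1.00 w 0.0386 q [ 0.32  0.03  1.23 -0.02]
[ 0.001 -0.054 -0.001 -0.009 -0.009  0.508]
[ 0.022 -0.111 -0.    -0.01  -0.008  0.908]
```

Call:
apply_moves:
  targets: [0.008,-0.06,0,0,0,0.3,0.45,0.02,-0.09,0,0,0,0.6,0.45,0.036,-0.13,0,0,0,0.92,0.45,0.036,-0.13,0,0,0,0.92,0.45,0.036,-0.13,0,0,0,0.92,0.45,0.036,-0.13,0,0,0,0.92,0.45,0.036,-0.13,0,0,0,0.92,0.45]

```text
clock: 17.95
eef_pos: [0.5777, 0.0498, 0.1938]
tool_rot: [-0.339, 0.622, 0.551, 0.441]
ft_force: [0.2, 0.3, 0.3]
grip_width: 0.0385
```

```bash
python3 -c "
from h import *
o=st()
for f in (.4,.45): print(arcrel(f,.0735,o))"
```

```text
t 17.95 phi 0.381 toolpitch 0.398 r 0.0752 gy 0.0000  rxF 0.005 M -0.378  Frad 0.34 Ftan 0.06 Fy 0.38 w 0.0385 q [0.77 0.67 1.87 0.08]
[ 0.007 -0.006 -0.    -0.005 -0.006  0.005]
[ 0.007 -0.02  -0.    -0.005 -0.005  0.105]
```

Call:
apply_moves:
  targets: [0.007,-0.006,0,0,0,0,0.45,0.007,-0.006,0,0,0,0,0,0.007,-0.006,0,0,0,0,0,0.007,-0.006,0,0,0,0,0,0.007,-0.006,0,0,0,0,0,0.007,-0.006,0,0,0,0,0]

```text
clock: 18.45
eef_pos: [0.5783, 0.0492, 0.1948]
tool_rot: [-0.339, 0.622, 0.551, 0.441]
ft_force: [-0.1, -2.3, 7.6]
grip_width: 0.0188
```

```bash
python3 -c "
from h import *
o=st()
p,d,_=snap('scene','scene14'); mark('scene',p,None,(262,180,292,275)) "
```

```text
t 18.45 phi 0.384 toolpitch 0.396 r 0.0764 gy -0.0004  rxF -0.194 M 0.319  Frad 7.15 Ftan -2.62 Fy -2.28 w 0.0188 q [0.77 0.68 1.87 0.08]
scene [275.7 216.7] [272 216   8   3  18] ang 0.633 gy 0.0005
```

Call:
apply_moves:
  targets: [0,0.0147,0,0,0,-0.1,0,0.0015,0.0294,0,0,0,-0.2,0,0.0033,0.0439,0,0,0,-0.3,0,0.0059,0.0584,0,0,0,-0.4,0,0.0091,0.0727,0,0,0,-0.5,0,0.0131,0.0869,0,0,0,-0.6,0,0.0178,0.1008,0,0,0,-0.7,0,0.0232,0.1145,0,0,0,-0.8,0,0.0293,0.1279,0,0,0,-0.9,0,0.036,0.141,0,0,0,-1,0]

```text
clock: 19.33
eef_pos: [0.5432, 0.0557, 0.1978]
tool_rot: [-0.483, 0.518, 0.424, 0.565]
ft_force: [3.8, -1.4, -6.6]
grip_width: 0.019
```

```bash
python3 -c "
from h import *
log(-1)"
```

```text
t 19.33 phi -0.095 toolpitch -0.106 r 0.0741 gy -0.0002  rxF 0.244 M -0.741  Frad -7.00 Ftan 3.22 Fy -0.75 w 0.0190 q [ 0.27 -0.05  1.15 -0.03]
```

Call:
apply_moves:
  targets: [0,0.0147,0,0,0,-0.1,0,0.0015,0.0294,0,0,0,-0.2,0,0.0033,0.0439,0,0,0,-0.3,0,0.0059,0.0584,0,0,0,-0.4,0,0.0091,0.0727,0,0,0,-0.5,0,0.0131,0.0869,0,0,0,-0.6,0,0.0178,0.1008,0,0,0,-0.7,0,0.0232,0.1145,0,0,0,-0.8,0]

```text
clock: 20.0
eef_pos: [0.5157, 0.0606, 0.1877]
tool_rot: [-0.575, 0.412, 0.304, 0.638]
ft_force: [22.6, -1.3, -25.6]
grip_width: 0.0193
```

```bash
python3 -c "
from h import *
log(-1)
p,d,_=snap('scene','scene15'); mark('scene',p,None,(262,170,292,275)); st() "
```

```text
t 20.00 phi -0.503 toolpitch -0.504 r 0.0727 gy -0.0001  rxF 0.531 M -1.111  Frad -33.30 Ftan 7.27 Fy 2.62 w 0.0193 q [-0.01 -0.54  0.58 -0.19]
scene [278.6 194.7] [277 194   5   2   7] ang -0.280 gy -0.0011
t 20.05 phi -0.544 toolpitch -0.503 r 0.0726 gy -0.0000  rxF 0.398 M -1.863  Frad -28.34 Ftan 6.63 Fy 3.60 w 0.0186 q [-0.02 -0.55  0.57 -0.19]
```

Call:
apply_moves:
  targets: [0,0,0,0,0,0,0,0,0,0,0,0,0,0,0,0,0,0,0,0,0]

```text
clock: 20.3
eef_pos: [0.5143, 0.0609, 0.1868]
tool_rot: [-0.575, 0.414, 0.306, 0.636]
ft_force: [9.1, -0.3, -14.0]
grip_width: 0.0188
```

```bash
python3 -c "
from h import *
st()
p,d,_=snap('scene','scene16'); mark('scene',p,None,(262,170,292,275)); st() "
```

```text
t 20.30 phi -0.526 toolpitch -0.498 r 0.0727 gy -0.0000  rxF 0.058 M 0.023  Frad -16.57 Ftan 1.25 Fy 1.29 w 0.0188 q [-0.01 -0.54  0.58 -0.19]
scene [279.  194.7] [277 194   6   2   9] ang -0.289 gy -0.0000
t 20.35 phi -0.526 toolpitch -0.498 r 0.0726 gy 0.0000  rxF 0.044 M 0.026  Frad -16.48 Ftan 1.06 Fy 1.98 w 0.0189 q [-0.01 -0.54  0.58 -0.19]
```

Call:
apply_moves:
  targets: [0,0,0,0,0,0,0.5,0,0,0,0,0,0,0.5,0,0,0,0,0,0,0.5,0,0,0,0,0,0,0.5,0,0,0,0,0,0,0.5,0,0,0,0,0,0,0.5,0,0,0,0,0,0,0.5,0,0,0,0,0,0,0.5,0,0,0,0,0,0,0.5,0,0,0,0,0,0,0.5,0,0,0,0,0,0,0.5,0,0,0,0,0,0,0.5]

```text
clock: 21.35
eef_pos: [0.5155, 0.0606, 0.1882]
tool_rot: [-0.575, 0.413, 0.306, 0.636]
ft_force: [-1.0, 0.1, 0.3]
grip_width: 0.0427
```

Call:
apply_moves:
  targets: [0,0,0,0,0,0,0.5,0,0,0,0,0,0,0.5,0,0,0,0,0,0,0.5,0,0,0,0,0,0,0.5,0,0,0,0,0,0,0.5,0,0,0,0,0,0,0.5]

```text
clock: 21.85
eef_pos: [0.5155, 0.0607, 0.1883]
tool_rot: [-0.575, 0.413, 0.306, 0.636]
ft_force: [0.1, -0.2, -0.9]
grip_width: 0.0428
```

```bash
python3 -c "
from h import *
for i in range(3): p,d,o=snap('scene','scene17%d'%i); print(o['clock']);mark('scene',p,None,(262,170,292,275))
st() "
```

```text
21.85
scene [275.2 222.2] [271 221   9   4  24] ang 0.782 gy 0.0007
21.9
scene [275.2 222.2] [271 221   9   4  24] ang 0.782 gy 0.0007
21.95
scene [275.2 222.2] [271 221   9   4  24] ang 0.782 gy 0.0007
t 22.00 phi -0.501 toolpitch -0.500 r 0.0733 gy -0.0000  rxF -0.001 M 0.482  Frad -0.56 Ftan -0.01 Fy -0.45 w 0.0428 q [-0.01 -0.54  0.58 -0.19]
```

Two opposite rolls: 2.66→1.705 and −0.28→0.782. By symmetry, the heavy side is down when the mark is at about 1.23. Now I'll grip and turn +0.45 rad.

Call:
apply_moves:
  targets: [0,0,0,0,0,0,0,0,0,0,0,0,0,0,0,0,0,0,0,0,0,0,0,0,0,0,0,0,0,0,0,0,0,0,0]

```text
clock: 22.42
eef_pos: [0.5156, 0.0607, 0.1886]
tool_rot: [-0.575, 0.413, 0.305, 0.636]
ft_force: [-1.9, 1.0, 2.6]
grip_width: 0.0186
```

Call:
apply_moves:
  targets: [0,-0.0147,0,0,0,0.1,0,0.0015,-0.0294,0,0,0,0.2,0,0.0033,-0.0439,0,0,0,0.3,0,0.0059,-0.0584,0,0,0,0.4,0,0.0091,-0.0727,0,0,0,0.5,0,0.0131,-0.0869,0,0,0,0.6,0,0.0178,-0.1008,0,0,0,0.7,0,0.0232,-0.1145,0,0,0,0.8,0,0.0293,-0.1279,0,0,0,0.9,0,0.0293,-0.1279,0,0,0,0.9,0,0.0293,-0.1279,0,0,0,0.9,0]

```text
clock: 23.33
eef_pos: [0.5475, 0.0549, 0.1987]
tool_rot: [-0.469, 0.531, 0.439, 0.552]
ft_force: [-3.7, -1.4, 10.1]
grip_width: 0.0188
```

```bash
python3 -c "
from h import *
for i in range(2): p,d,o=snap('scene','scene18%d'%i); print(o['clock']);mark('scene',p,None,(262,170,292,275))
st() "
```

```text
23.3333
scene [274.5 239.5] [270 237   9   5  23] ang 1.236 gy 0.0019
23.3833
scene [274.  239.6] [270 238   9   4  21] ang 1.239 gy 0.0008
t 23.43 phi -0.038 toolpitch -0.052 r 0.0748 gy -0.0002  rxF -0.058 M 0.619  Frad 9.09 Ftan -0.65 Fy -2.24 w 0.0192 q [ 0.32  0.02  1.23 -0.02]
```

Call:
apply_moves:
  targets: [0,0,0,0,0,0,0,0,0,0,0,0,0,0,0,0,0,0,0,0,0,0,0,0,0,0,0,0]

```text
clock: 23.77
eef_pos: [0.5473, 0.0549, 0.1988]
tool_rot: [-0.469, 0.531, 0.439, 0.553]
ft_force: [-2.0, -2.3, 8.2]
grip_width: 0.0191
```

```bash
python3 -c "
from h import *
p,d,o=snap('scene','scene20'); mark('scene',p,None,(262,170,292,275)); st()
cv2.imwrite('pics/scene20c.png',cv2.resize(p[150:300,190:450,::-1],None,fx=3,fy=3,interpolation=cv2.INTER_CUBIC))
print(np.abs(o['joint_vel']).max())"
```

```text
scene [274.  239.5] [270 238   9   4  21] ang 1.236 gy 0.0008
t 23.82 phi -0.039 toolpitch -0.052 r 0.0748 gy -0.0002  rxF -0.124 M 0.547  Frad 8.66 Ftan -1.54 Fy -1.72 w 0.0190 q [ 0.32  0.02  1.23 -0.02]
0.001324801733851461
```

View pics/scene20c.png

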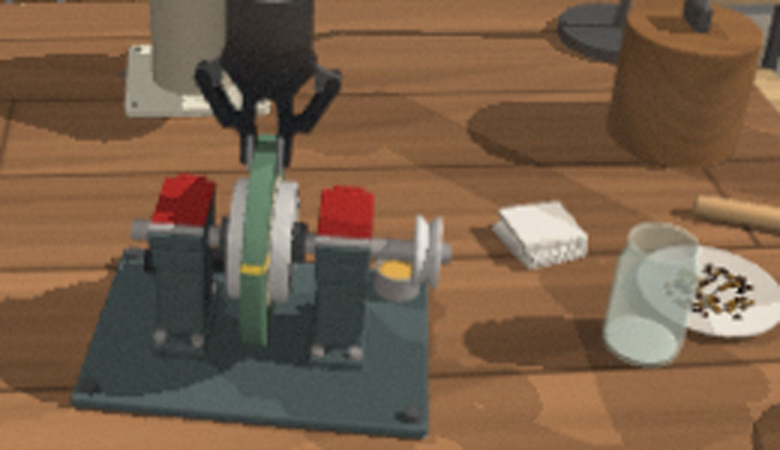

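Both covers are flat and shut (185,200 and 346,210). The gripper holds the rim at (262,150), the mark is steady at (255,268), and the tin, jar and tiles look untouched. Handing in.

```bash
python3 -c "
from workcell import bot
print(bot.job_done())"
```

```text
the job is handed in; nothing more can be done
None
```

I pressed the right cover and then the left one shut before touching the wheel. Both read about 158 mm at the fingertips under a light push, and both still lay flat in the last picture.

**Finding the heavy side:** I let the wheel roll from both sides of the bottom and tracked the yellow mark, with angles measured from the top towards the far side. It rolled from about 2.66 to 1.705 rad, and from about −0.28 to 0.782 rad. By symmetry the heavy side is down with the mark at about 1.23 rad, which I estimate is good to 3–5 degrees.

**Final state:** I gripped the rim and turned the mark to 1.236 rad. At hand-in (about 24 s) the wheel was at rest in the gripper. The tin, jar and tiles looked untouched in the last picture. I did not check the stick, bottle, tape, nippers or the rest of the plate there.

**Checks that were weak or disagreed:**
- **Force readings:** I could not tell the balance from the wrist force and torque. Internal pinch loads swamped it, so I relied on the rolls only.
- **Pinch loads:** On one faster stroke the pull at the wrist reached about 54 N, under the 120 N limit. I then moved more slowly.
- **First release:** The first time I let go, the wheel rolled about two radians unexpectedly. It stopped at 1.357 rad, about 7 degrees from the final estimate.
- **Roll fit:** The two rolls imply a pull of about 0.152 N m, just under the stated 0.155 to 0.178.
- **One start angle:** The 2.66 rad start came from the arm's motion, because the mark was hidden there.

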